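Roll-test two tube offcuts

ROBOT

A 6-joint arm with a two-finger parallel gripper is mounted at the origin on the work surface. World frame = base frame: x ahead of the robot, y to its left, z up, the work surface at z = 0. Lengths are in m, angles in rad, forces in N, time in s.
With the tool pointing down it reaches from about 0.25 to 0.725 m from the base axis. Payload 4 kg.
Tool frame: the origin (TCP) lies at the very end of the fingers, on their centre line; the grasp point (between the pads) lies 19 mm behind it; z points along the fingers, y is the line along which they close (so a half turn about z gives the same grasp; the last joint's range is limited). The gripper opens to 85 mm and grips with 20 to 120 N. Pads are 22 mm wide; open, the fingers measure 114 mm over their backs; the gripper's body (76 mm by 85 mm) begins 54 mm behind the grasp point. The pads swing forward as they close: fully open they stand 13 mm farther back than shut.
Start: joints at [1.107, 0.241, 0.005, 1.335, 0, 1.571], TCP at [0.224, 0.447, 0.231] pointing down, gripper open.
Joint ranges: [-2.72, 2.72], [-1.05, 1.87], [-1.09, 1.28], [-1.99, 2.15], [-1.42, 1.44], [-3.14, 3.14]. Speed limits (rad/s): [2.79, 2.79, 3.14, 3.14, 3.14, 3.14].

INTERFACE

Orientations are given as a unit quaternion [w, x, y, z].
In Python, from cell import arm gives the robot as it stands. The module is installed in compiled form; this text tells all that it offers.
- The arm moves only by the shell command python3 -m pendant 'ROWS' [FORCE]. ROWS is text: rows parted by semicolons, each of 5 numbers parted by spaces: the finger opening in mm, from 0 to 85.4, then the shift along the world's x, y, z in mm, then the turn about the world's z in rad. A call has 1 to 12 rows; each row is the pose to reach, as a shift and turn from the pose commanded when the call began; what a row does not reach only later rows make up. A row lasts 1/10 s, in which the tool goes at most 50 mm and 8.59 degrees, less where a joint would pass 70% of its speed; a pose out of reach is approached as far as the arm can. A call with a gripper value outside its range is refused whole. The fingers move at their own pace and stop on an object; FORCE is the grip in N (left out, the last holds). Time passes only in rows, so rows that repeat a pose let the fingers close. It gives the time, the measured TCP pose, the force, the opening and the grip force at its end, in the units of the state.
- arm.observe(): the state, without advancing time (a new reading comes with each control period).
- arm.snapshot(name): name is "scene" or "side" or "wrist"; returns the picture (400x640x3 uint8, blue, green, red); there is no depth.
- arm.camera_params(name): a dict with "mtx" (3x3 intrinsics, pixels), "distortion" ([k1, k2, p1, p2, k3] as OpenCV has them; the pictures are not rectified), "camera_from_world" (4x4, takes a point from world to camera coordinates); the wrist camera has in their place "T_tool_cam" (4x4, takes a point from camera to tool coordinates, whose origin is the TCP and whose axes are the flange's). Camera axes: x right, y up, looking along -z (the intrinsics and any distortion apply to the point x, -y, -z); pixel columns grow to the right and rows downward; lengths in m; the calibration is good to about 2 mm. A picture is of the moment at which its call begins: read the wrist's pose just before it. camera_params takes no time and is no camera call.
- arm.close_job(): hands the job in; it is judged then, once.
The state is a dict: "time": time; "q": joint angles; "dq": joint speeds; "tau": joint torques, N m; "position": TCP position; "tcp_rot": TCP orientation; "ft_force": force on the tool from outside, world axes, zero at the start; "ft_torque": the same for the moment, N m; "finger_gap": finger opening in m; "gripper_force": force on a finger pad.
Only numpy, scipy, OpenCV 4.12 (cv2) and the standard library are available. Lean on these libraries where they do the work, as an engineer would, in place of code of your own. Each camera call takes 0.05 s, during which the arm holds its last target. There are 200 camera calls.

TASK

Roll-test the two tube offcuts lying on the bench: lay each one across the upper half of the ramp, flat side kept down as it lies now, and let go of it there. The round one rolls down into the catch pocket by itself and stays there (do not carry or push it down); the one that stays put on the ramp is crushed, so take it off again and put it in the scrap bin, lying on the bin's floor. Leave everything else on the bench alone.

Things in the scene. Friction and masses are not known exactly. Their poses are not given: they have to be found in the camera images.
- tube_1: Steel tube offcut, 120 mm long, 41 to 44 mm across, under 0.5 kg, lying on the bench. Origin on its axis at mid length, 19 to 22 mm above what it lies on; x along the tube. One of the two (the roll test shows which) is round and rolls freely; the other was crushed along one side and lies on that flat (17 mm wide, full length, 19 mm from the axis, unseen from above): flat down on the ramp it stays put.
- tube_2: Steel tube offcut, 120 mm long, 41 to 44 mm across, under 0.5 kg, lying on the bench. Origin on its axis at mid length, 19 to 22 mm above what it lies on; x along the tube. One of the two (the roll test shows which) is round and rolls freely; the other was crushed along one side and lies on that flat (17 mm wide, full length, 19 mm from the axis, unseen from above): flat down on the ramp it stays put.
- ramp: Fixed ramp, aluminium deck sloping down 10 degrees along its y (z up, x across). Origin on the bench under the middle of the deck's upper edge. Deck 250 mm long, 160 mm wide between grey side fences that rise 18 mm above it; top face 82 mm above the bench at y = 0, 38 mm at y = 250 mm. Its upper half (y = 0 to 125 mm) is where tubes are let go.
- ramp_pocket (a point): Middle of the catch pocket's floor below the deck's lower edge. The pocket (87 mm along the slope, 160 mm wide) lies 15 mm below the deck's lower edge, slopes on at 10 degrees and ends at a wall 65 mm above the bench.
- scrap_bin: Fixed open scrap bin of grey painted sheet steel, 190 mm (x) by 180 mm (y) by 50 mm high, walls and floor 4 mm. Origin at the centre of its underside; z up.
- hammer: Bystander: hammer lying on the bench; origin at its underside. To be left alone.
- wrench: Bystander: open-ended wrench lying on the bench; origin at its underside. To be left alone.
- wire_brush: Bystander: brush with a handle lying on the bench; origin at its underside. To be left alone.
- hex_bar: Bystander: hexagonal steel bar, 130 mm long, 30 mm across flats, lying on the bench; origin at its underside. To be left alone.
- angle_iron: Bystander: offcut of angle iron, 70 x 50 x 50 mm, lying on the bench; origin at its underside. To be left alone.
- square_tube: Bystander: offcut of 50 mm square tube, 80 mm tall, standing on the bench; origin at its underside. To be left alone.
Things that resemble listed ones, but are neither listed nor needed, are in the scene too. Leave any green look-alike of the tube_2 alone. Leave any turquoise look-alike of the tube_1 alone.

How it is judged:
On the way:
1. the crushed tube lies still on the upper half of the ramp, let go of (y of tube_2 in the frame of ramp between 0 and 0.15 m and x of tube_2 in the frame of ramp between -0.08 and 0.08 m and z of tube_2 in the frame of ramp between 0.05 and 0.11 m and contact force between the fingers and tube_2 below 0.1 N and linear speed of tube_2 below 0.02 m/s), for 0.3 s.
At the end, for the whole second after the job is handed in: The round tube lies at rest in the catch pocket at the foot of the ramp, the crushed tube at rest on the floor of the scrap bin (axis less than 40 mm above the bench, within the walls), both let go (slower than 30 mm/s) (y of tube_1 in the frame of ramp between 0.25 and 0.34 m and x of tube_1 in the frame of ramp between -0.085 and 0.085 m and z of tube_1 in the frame of ramp between 0 and 0.06 m and x of tube_2 in the frame of scrap_bin between -0.09 and 0.09 m and y of tube_2 in the frame of scrap_bin between -0.085 and 0.085 m and z of tube_2 in the frame of scrap_bin between 0 and 0.04 m and linear speed of each of tube_1, tube_2 below 0.03 m/s); the robot touches nothing.
It fails at once if the round tube is carried or pushed by the gripper in the lower part of the ramp (more than 150 mm down from its upper edge) or over the catch pocket, instead of rolling there (y of tube_1 in the frame of ramp between 0.15 and 0.36 m and x of tube_1 in the frame of ramp between -0.1 and 0.1 m and z of tube_1 in the frame of ramp below 0.22 m and contact force between the fingers and tube_1 above 0.5 N).
It fails at once if a bystander is moved by more than 40 mm (distance of any of hammer, wrench, wire_brush, hex_bar, angle_iron, square_tube from where it was at the start of the episode above 0.04 m).
It also fails if it takes over 72 s, if anything falls off the work surface, if the arm or the gripper's body presses on something with over 40 N, if the wrist force passes 120 N, or if a joint passes its speed limit or range.

## Working session

There is one attempt and no reset: what is moved stays moved. The work goes in short steps, Python scripts to look and compute and a shell command to move; the robot and the scene stay as the last step left them, time stands still between calls to the robot, and variables do not carry over. Pictures are saved under pics/ and viewed, at most 10 in all, crops included, and the job is handed in when it is done.

```bash
mkdir -p pics; cat > h.py <<'E'
from cell import arm
import numpy as np, cv2
from scipy.spatial.transform import Rotation as R
def cam(n,st=None):
    p=arm.camera_params(n)
    if n!='wrist':
        T=np.linalg.inv(np.array(p['camera_from_world']))
    else:
        q=np.array(st['tcp_rot']); A=np.eye(4); A[:3,:3]=R.from_quat(q[[1,2,3,0]]).as_matrix(); A[:3,3]=st['position']
        T=A@np.array(p['T_tool_cam'])
    return np.array(p['mtx']),np.array(p['distortion']),T
def toplane(c,uv,z):
    K,D,T=c
    n=cv2.undistortPoints(np.array(uv,float).reshape(-1,1,2),K,D).reshape(-1,2)
    d=np.c_[n[:,0],-n[:,1],-np.ones(len(n))]@T[:3,:3].T
    o=T[:3,3]; return o+d*((z-o[2])/d[:,2])[:,None]
def project(c,X):
    K,D,T=c
    X=(np.array(X,float).reshape(-1,3)-T[:3,3])@T[:3,:3]
    return cv2.projectPoints(X*[1,-1,-1],np.zeros(3),np.zeros(3),K,D)[0].reshape(-1,2)
E
python3 - <<'E'
from h import *
a=arm.snapshot('scene');b=arm.snapshot('side')
cv2.imwrite('pics/a.png',a);cv2.imwrite('pics/b.png',b)
for n in('scene','side'):print(cam(n)[2].round(3))
print(arm.observe())
E
```

```text
[[-0.477 -0.61   0.633  1.266]
 [ 0.879 -0.319  0.355  0.493]
 [-0.015  0.725  0.688  0.918]
 [ 0.     0.     0.     1.   ]]
[[ 0.998  0.041 -0.041  0.432]
 [-0.058  0.711 -0.7   -0.754]
 [ 0.     0.702  0.713  0.829]
 [ 0.     0.     0.     1.   ]]
{'time': 0.1, 'q': array([1.10700041e+00, 2.41315122e-01, 3.85905898e-03, 1.33520808e+00,
       3.71684835e-09, 1.57082062e+00]), 'dq': array([ 0.00072365, -0.00025884,  0.00133351, -0.00076699, -0.00277835,
        0.00078927]), 'tau': array([ 2.55726917e-05, -3.73138511e+01,  2.53009593e+01,  1.08446163e-02,
        7.22299455e-05,  2.71396132e-06]), 'position': array([0.2234187 , 0.44667178, 0.23051327]), 'tcp_rot': array([-2.14625860e-04,  2.29836816e-01,  9.73228733e-01, -9.08909594e-04]), 'ft_force': array([-0.45525971,  0.13396469,  0.23510565]), 'ft_torque': array([ 0.00048635, -0.03011962, -0.01637395]), 'gripper_force': 0.0, 'finger_gap': 0.08549062324055265}
```

View pics/a.png

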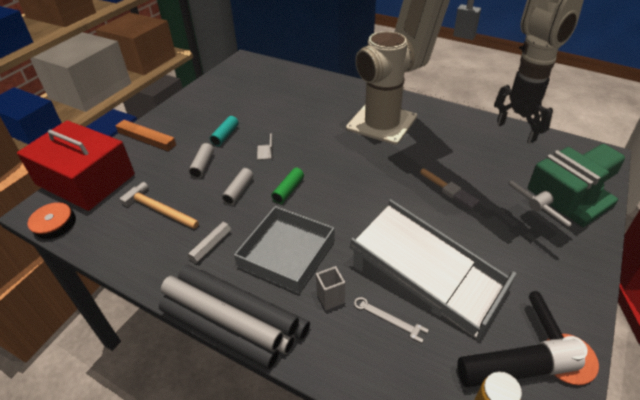

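View pics/b.png

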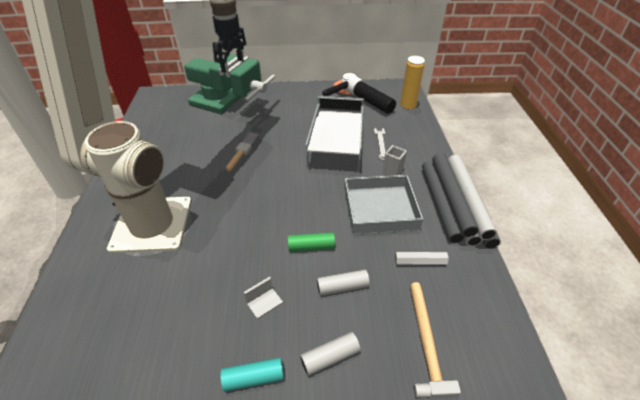

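The scene view shows grey tubes at (201,160) and (237,185). In the side view they are at (330,353) and (343,282). The bin is at (285,248) in the scene and (383,203) in the side view. The ramp's high end is on the left in the scene and on the near side in the side view (335,158), with the pocket on the far side.

```bash
python3 - <<'E'
from h import *
def tubes(n,seeds):
    im=cv2.imread({'scene':'pics/a.png','side':'pics/b.png'}[n]);c=cam(n);g=cv2.cvtColor(im,cv2.COLOR_BGR2GRAY)
    m=(g>95).astype(np.uint8)
    k,l,s,ce=cv2.connectedComponentsWithStats(m)
    for u,v in seeds:
        i=l[v,u]; 
        pts=np.argwhere(l==i)[:,::-1].astype(np.float32); r=cv2.minAreaRect(pts)
        w=toplane(c,cv2.boxPoints(r),0.025)[:,:2]
        print(n,(u,v),s[i],toplane(c,[r[0]],0.025)[0].round(3),w.round(3).tolist())
tubes('scene',[(201,160),(237,185)]);tubes('side',[(330,353),(343,282)])
c=cam('side')
print('bin',toplane(c,[(346,179),(412,177),(421,220),(353,224)],.05)[:,:2].round(3).tolist())
print('ramp top',toplane(c,[(308,151),(361,154)],.1)[:,:2].round(3).tolist(),toplane(c,[(320,98),(363,99)],.065)[:,:2].round(3).tolist())
c=cam('scene')
print('bin',toplane(c,[(275,209),(334,236),(301,278),(237,248)],.05)[:,:2].round(3).tolist())
print('ramp top',toplane(c,[(352,243),(390,203)],.1)[:,:2].round(3).tolist(),toplane(c,[(480,328),(515,273)],.065)[:,:2].round(3).tolist())
for n in('scene','side'):
    im=cv2.imread({'scene':'pics/a.png','side':'pics/b.png'}[n])
    x0,y0,x1,y1=(230,190,530,350) if n=='scene' else (290,80,440,240)
    cv2.imwrite(f'pics/c{n}.png',cv2.resize(im[y0:y1,x0:x1],(400*(x1-x0)//(y1-y0),400),interpolation=cv2.INTER_CUBIC))
a,b=[cv2.imread(f'pics/c{n}.png') for n in('scene','side')]
cv2.imwrite('pics/cc.png',cv2.resize(np.hstack([a,b]),(800,int(400*800/(a.shape[1]+b.shape[1])))))
E
```

```text
scene (201, 160) [190 142  23  28 335] [ 0.463 -0.417  0.025] [[0.522, -0.416], [0.395, -0.47], [0.402, -0.419], [0.527, -0.369]]
scene (237, 185) [223 167  29  31 398] [ 0.511 -0.238  0.025] [[0.569, -0.25], [0.436, -0.272], [0.45, -0.226], [0.58, -0.208]]
side (330, 353) [     0      0    640    400 205953] [0.478 0.046 0.025] [[-1.469, 1.973], [2.637, 1.74], [1.079, -0.549], [-0.187, -0.475]]
side (343, 282) [     0      0    640    400 205953] [0.478 0.046 0.025] [[-1.469, 1.973], [2.637, 1.74], [1.079, -0.549], [-0.187, -0.475]]
bin [[0.56, 0.102], [0.758, 0.1], [0.743, -0.072], [0.56, -0.075]]
ramp top [[0.451, 0.178], [0.608, 0.155]] [[0.508, 0.538], [0.667, 0.523]]
bin [[0.574, -0.063], [0.586, 0.122], [0.736, 0.116], [0.732, -0.071]]
ramp top [[0.625, 0.191], [0.46, 0.217]] [[0.683, 0.519], [0.505, 0.552]]
```

```bash
python3 -m pendant '85 0 0 50 0; 85 40 -28 90 0.1; 85 80 -57 110 0.2; 85 120 -86 110 0.31; 85 160 -115 110 0.31; 85 200 -143 110 0.31; 85 240 -172 110 0.31; 85 276 -197 110 0.31; 85 276 -197 110 0.31; 85 276 -197 110 0.31'
python3 - <<'E'
from h import *
st=arm.observe();im=arm.snapshot('wrist');cv2.imwrite('pics/w1.png',im)
print(st['position'],st['q'].round(2),np.array(arm.camera_params('wrist')['T_tool_cam']).round(3).tolist())
np.save('w1.npy',cam('wrist',st)[2])
E
```

```text
time: 1.1
position: [0.5005, 0.2489, 0.3401]
tcp_rot: [-0.001, 0.078, 0.997, -0.0]
ft_force: [0.3, 0.9, 0.4]
finger_gap: 0.0854
gripper_force: 0.0
[0.5004864  0.24892884 0.34008792] [0.46 0.35 0.44 1.66 0.   0.62] [[0.001, 0.962, 0.272, 0.068], [1.0, -0.001, 0.0, 0.001], [0.0, 0.272, -0.962, -0.143], [0.0, 0.0, 0.0, 1.0]]
```

View pics/w1.png

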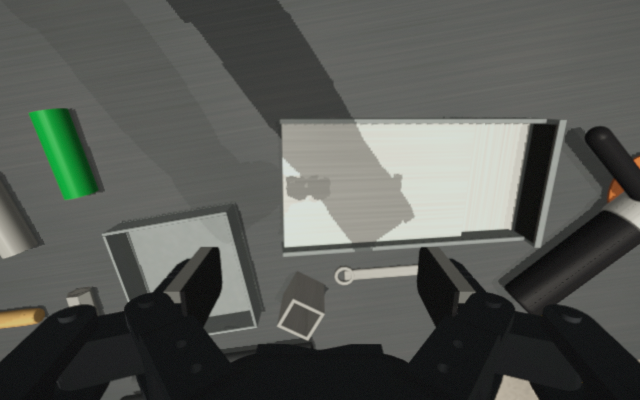

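View pics/cc.png

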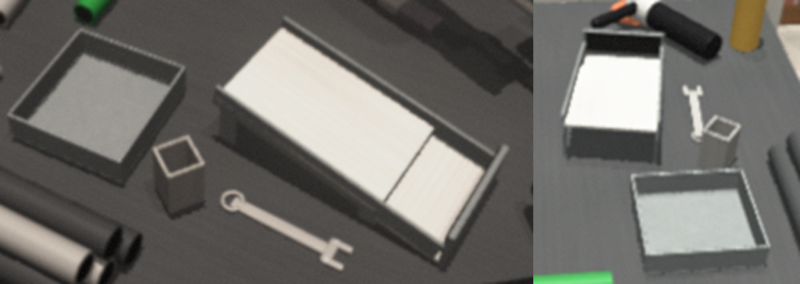

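The wrist view shows the ramp's upper edge at x≈284 from y=123 to 248. The pocket end wall runs from (562,122) to (540,246). The bin rim corners are at (103,234) and (238,206).

```bash
python3 - <<'E'
from h import *
st=arm.observe();c=cam('wrist',st);c=(c[0],c[1],np.load('w1.npy'))
p=lambda uv,z:toplane(c,uv,z)[:,:2]
e=p([(283,125),(285,246)],.082);print('upper',e.round(3).tolist(),e.mean(0))
f=p([(283,120),(285,253)],.1);print('fence top upper',f.round(3).tolist(),f.mean(0))
w=p([(560,122),(540,246)],.065);print('wall',w.round(3).tolist(),w.mean(0))
d=(w.mean(0)-e.mean(0));print(np.hypot(*d),'yaw of y-axis',np.arctan2(d[1],d[0])-np.pi/2)
print('xyaw',np.arctan2(*(e[1]-e[0])[::-1]))
print('bin',p([(103,234),(238,206),(262,318)],.05).round(3).tolist())
print('tube B/green',p([(15,220),(62,150)],.03).round(3).tolist())
# triangulate fence upper corners from scene+side
for us,ud in [((230+218*300/533*1.0,190+92*.5625),(290+565*0,0))]: pass
E
```

```text
upper [[0.454, 0.213], [0.608, 0.187]] [0.53066335 0.20010669]
fence top upper [[0.447, 0.216], [0.609, 0.188]] [0.5283118  0.20244996]
wall [[0.504, 0.549], [0.669, 0.529]] [0.58665702 0.53884365]
0.3433336779556008 yaw of y-axis -0.16381994874571726
xyaw -0.16903699335917133
bin [[0.564, -0.068], [0.553, 0.128], [0.733, 0.125]]
tube B/green [[0.529, -0.201], [0.443, -0.097]]
```

```bash
python3 -m pendant '85 4 -48 0 0; 85 8 -96 0 0; 85 12 -144 0 0.1; 85 16 -192 -10 0.2; 85 20 -240 -20 0.35; 85 24 -288 -40 0.35; 85 28 -336 -60 0.35; 85 32 -384 -80 0.35; 85 36 -432 -100 0.35; 85 40 -479 -100 0.35; 85 40 -479 -100 0.35; 85 40 -479 -100 0.35'
cat > tl.py <<'E'
from h import *
import sys
st=arm.observe();im=arm.snapshot('wrist');n=sys.argv[1];cv2.imwrite(f'pics/{n}.png',im)
c=cam('wrist',st);np.save(n+'.npy',c[2])
hsv=cv2.cvtColor(im,cv2.COLOR_BGR2HSV)
m=((hsv[...,2]>105)&(hsv[...,1]<40)).astype(np.uint8);m=cv2.morphologyEx(m,cv2.MORPH_OPEN,np.ones((5,5)))
k,l,s,ce=cv2.connectedComponentsWithStats(m)
print(st['time'],st['position'].round(4),st['tcp_rot'].round(3))
for i in range(1,k):
    if s[i,4]>1200:
        r=cv2.minAreaRect(np.argwhere(l==i)[:,::-1].astype(np.float32))
        b=toplane(c,cv2.boxPoints(r),0.022)[:,:2];e=[b[1]-b[0],b[2]-b[1]];e=max(e,key=np.linalg.norm)
        a=np.arctan2(e[1],e[0]);a=(a+np.pi/2)%np.pi-np.pi/2
        print(np.round(r[0]),'size',np.round(r[1]),s[i,4],'ctr',b.mean(0).round(4),'sides',np.linalg.norm(b[1]-b[0]).round(3),np.linalg.norm(b[2]-b[1]).round(3),'yaw',a.round(3))
E
python3 tl.py w2
```

```text
time: 2.35
position: [0.5395, -0.2286, 0.2409]
tcp_rot: [-0.0, -0.098, 0.995, 0.0]
ft_force: [-0.2, 0.0, -0.8]
finger_gap: 0.085
gripper_force: 0.0
2.35 [ 0.5395 -0.2286  0.2409] [-0.    -0.098  0.995  0.   ]
[319. 180.] size [639. 360.] 155461 ctr [ 0.5877 -0.2177] sides 0.435 0.618 yaw -1.374
```

View pics/w2.png

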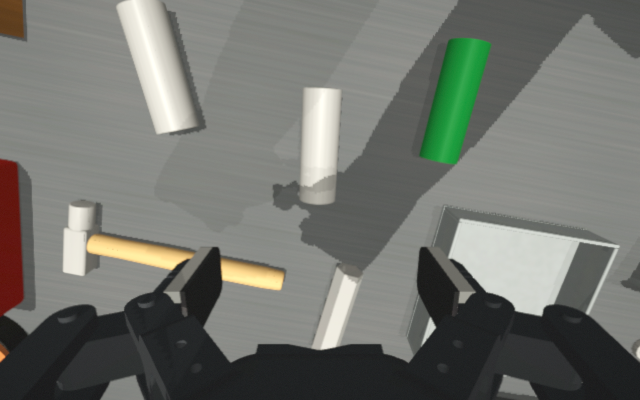

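The w2 view shows tube B with its ends at (322,89) and (318,203). Tube A is at the upper left, from (140,2) to (177,130).

```bash
python3 - <<'E'
from h import *
c=cam('wrist',arm.observe())
for n,uv in dict(B=[(322,89),(318,202)],A=[(140,2),(177,130)]).items():
    p=toplane(c,uv,.03)[:,:2];d=p[1]-p[0];print(n,p.round(3).tolist(),p.mean(0).round(4),np.hypot(*d).round(3),np.arctan2(d[1],d[0]).round(3))
E
```

```text
B [[0.461, -0.239], [0.58, -0.22]] [ 0.5207 -0.2296] 0.121 0.163
A [[0.418, -0.425], [0.532, -0.381]] [ 0.4748 -0.4031] 0.122 0.37
```

```bash
python3 -m pendant '85 -19 -1 -45 -0.03; 85 -19 -1 -90 -0.03; 85 -19 -1 -135 -0.03; 85 -19 -1 -180 -0.03; 85 -19 -1 -210 -0.03; 85 -19 -1 -232 -0.03; 85 -19 -1 -232 -0.03; 30 -19 -1 -232 -0.03; 30 -19 -1 -232 -0.03; 30 -19 -1 -232 -0.03; 30 -19 -1 -232 -0.03; 30 -19 -1 -232 -0.03' 40
```

```text
time: 3.6
position: [0.5225, -0.2305, 0.0118]
tcp_rot: [0.002, -0.083, 0.997, -0.001]
ft_force: [-0.4, 0.8, 5.2]
finger_gap: 0.0399
gripper_force: 40.7
```

```bash
python3 -m pendant '30 0 0 20 0; 30 0 0 60 0; 30 0 0 100 0; 30 0 0 140 0; 30 2 40 170 0; 30 4 85 170 -0.05; 30 6 130 170 -0.1; 30 8 175 170 -0.15; 30 10 220 170 -0.2; 30 11 265 170 -0.25; 30 12 300 170 -0.3; 30 12 300 170 -0.33' 40
python3 - <<'E'
from h import *
print(arm.observe()['q'].round(2));cv2.imwrite('pics/w3.png',arm.snapshot('wrist'))
E
```

```text
time: 4.8
position: [0.5322, 0.0745, 0.1794]
tcp_rot: [-0.0, 0.079, 0.997, 0.001]
ft_force: [-0.5, -0.9, -3.9]
finger_gap: 0.0393
gripper_force: 41.9
[0.14 0.34 0.01 1.24 0.   0.3 ]
```

View pics/w3.png

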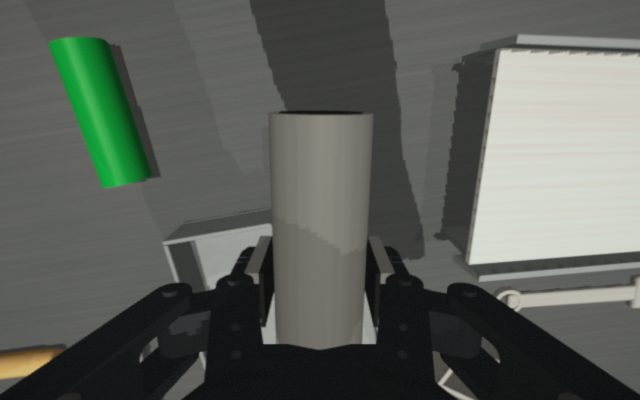

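The tube is held straight in the gripper at (320,230), and the ramp's upper edge shows at x≈485.

```bash
python3 -m pendant '30 2 45 0 0; 30 4 90 0 0; 30 6 135 0 0; 30 8 175 -10 0; 30 8 187 -35 0; 30 8 187 -60 0; 30 8 187 -76 0; 30 8 187 -84 0; 30 8 187 -89 0; 30 8 187 -91 0; 30 8 187 -91 0; 30 8 187 -91 0' 40; python3 -c "
from h import *
cv2.imwrite('pics/w4.png',arm.snapshot('side'))"
```

```text
time: 6.05
position: [0.5414, 0.2572, 0.0894]
tcp_rot: [0.001, 0.082, 0.997, 0.0]
ft_force: [-0.6, 0.7, -3.6]
finger_gap: 0.0394
gripper_force: 42.1
```

```bash
python3 -m pendant '30 0 0 -2 0; 30 0 0 -3 0; 30 0 0 -3 0; 30 0 0 -3 0' 40; python3 -m pendant '30 0 0 -2 0; 30 0 0 -3 0; 30 0 0 -3 0; 30 0 0 -3 0' 40
```

```text
time: 6.5
position: [0.5406, 0.2572, 0.0853]
tcp_rot: [-0.0, 0.082, 0.997, -0.0]
ft_force: [-0.3, -1.3, -3.5]
finger_gap: 0.0394
gripper_force: 42.1
time: 6.9
position: [0.5409, 0.2574, 0.0847]
tcp_rot: [0.001, 0.082, 0.997, 0.0]
ft_force: [-4.0, -0.5, 7.8]
finger_gap: 0.0397
gripper_force: 43.4
```

```bash
python3 -m pendant '85 0 0 0 0; 85 0 0 0 0; 85 0 0 0 0; 85 0 0 30 0; 85 0 0 75 0; 85 0 0 120 0; 85 0 0 120 0; 85 0 0 120 0; 85 0 0 120 0; 85 0 0 120 0; 85 0 0 120 0; 85 0 0 120 0' 40; python3 - <<'E'
from h import *
st=arm.observe();im=arm.snapshot('wrist');np.save('w5.npy',cam('wrist',st)[2])
s=arm.snapshot('side')[60:180,260:460]
cv2.imwrite('pics/w5.png',np.hstack([cv2.resize(im,(480,300)),cv2.resize(s,(320,192)).__class__ and cv2.copyMakeBorder(cv2.resize(s,(320,192)),0,108,0,0,0)]))
E
```

```text
time: 8.1
position: [0.5402, 0.257, 0.2012]
tcp_rot: [-0.001, 0.082, 0.997, -0.001]
ft_force: [-0.5, 0.0, 0.2]
finger_gap: 0.0852
gripper_force: 0.0
```

View pics/w5.png

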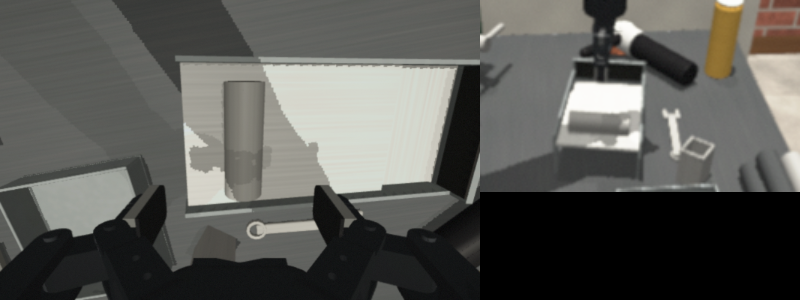

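The tube stayed on the ramp at (244,140) in the picture, so this one is crushed. Next I'll regrasp it and bin it.

```bash
python3 - <<'E'
from h import *
st=arm.observe();c=cam('wrist',st);c=(c[0],c[1],np.load('w5.npy'))
p=toplane(c,np.array([(245,82),(243,199)])/.75,.102)[:,:2];d=p[1]-p[0];m=p.mean(0)
y=np.array([.164,.986]);print(p.round(3),m,np.hypot(*d),np.arctan2(d[1],d[0]),'ramp y',(m-[.531,.2])@y, st['time'],st['position'])
E
```

```text
[[0.48  0.273]
 [0.6   0.252]] [0.5398539  0.26242516] 0.1224866466119181 -0.1744853919355366 ramp y 0.06300325090487942 8.2 [0.54046292 0.25708148 0.20169566]
```

```bash
python3 -m pendant '85 0 4 -45 0; 85 0 4 -85 0; 85 0 4 -108 0; 85 0 4 -117 0; 85 0 4 -117 0; 85 0 4 -117 0; 30 0 4 -117 0; 30 0 4 -117 0; 30 0 4 -117 0; 30 0 4 -117 0; 30 0 4 -117 0; 30 0 4 -117 0' 40; python3 -m pendant '30 0 0 30 0; 30 0 0 75 0; 30 0 0 117 0; 30 20 -40 117 0.1; 30 40 -80 117 0.18; 30 60 -120 117 0.18; 30 80 -160 117 0.18; 30 100 -200 117 0.18; 30 112 -239 117 0.18; 30 112 -239 117 0.18; 30 112 -239 117 0.18' 40
python3 - <<'E'
from h import *
st=arm.observe();im=arm.snapshot('wrist');np.save('w6.npy',cam('wrist',st)[2]);s=arm.snapshot('side')[140:260,300:460]
cv2.imwrite('pics/w6.png',np.hstack([cv2.resize(im,(480,300)),cv2.resize(s,(320,240)).__class__ and cv2.copyMakeBorder(cv2.resize(s,(320,240)),0,60,0,0,0)]))
E
```

```text
time: 9.4
position: [0.5414, 0.2615, 0.0866]
tcp_rot: [0.001, 0.082, 0.997, 0.001]
ft_force: [-0.3, -0.2, 4.6]
finger_gap: 0.0395
gripper_force: 41.5
time: 10.5
position: [0.652, 0.0209, 0.2004]
tcp_rot: [-0.002, -0.007, 1.0, 0.0]
ft_force: [0.5, -0.2, -3.0]
finger_gap: 0.0393
gripper_force: 41.7
```

View pics/w6.png

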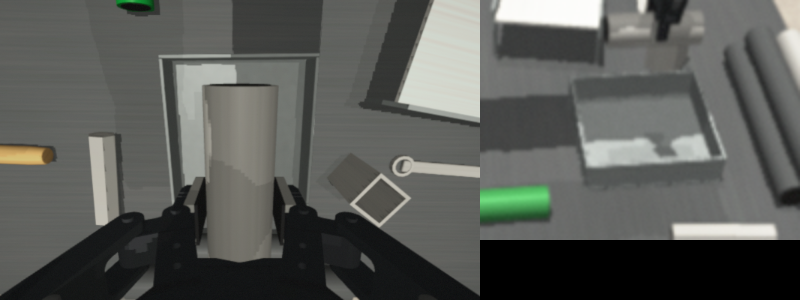

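The held tube is centred over the bin, whose rim corners show at (160,57) and (319,54).

```bash
python3 - <<'E'
from h import *
st=arm.observe();c=cam('wrist',st);c=(c[0],c[1],np.load('w6.npy'))
p=toplane(c,np.array([(160,57),(319,54)])/.75,.05)[:,:2];d=p[1]-p[0];m=p.mean(0);print(p.round(3),m,np.hypot(*d))
n=np.array([d[1],-d[0]])/np.hypot(*d);print('ctr',m+.09*n,m+.095*n,'yaw',np.arctan2(d[1],d[0])-np.pi/2)
E
python3 -m pendant '30 0 0 -45 0; 30 0 0 -90 0; 30 0 0 -120 0; 30 0 0 -150 0; 30 0 0 -165 0; 30 0 0 -175 0; 30 0 0 -180 0;30 0 0 -180 0; 30 0 0 -180 0' 40
```

```text
[[ 0.565 -0.068]
 [ 0.559  0.109]] [0.56200391 0.02036686] 0.17732053262167954
ctr [0.65195733 0.02326222] [0.65695474 0.02342308] yaw 0.03217623524631219
time: 11.5
position: [0.6536, 0.0226, 0.0236]
tcp_rot: [0.001, -0.008, 1.0, 0.0]
ft_force: [0.9, -0.8, -3.6]
finger_gap: 0.0394
gripper_force: 41.8
```

```bash
python3 -m pendant '30 0 0 -4 0; 30 0 0 -7 0; 30 0 0 -7 0; 85 0 0 -7 0; 85 0 0 -7 0; 85 0 0 -7 0; 85 0 0 -7 0; 85 0 0 30 0; 85 0 0 75 0; 85 0 0 120 0; 85 0 0 165 0; 85 0 0 190 0' 40
python3 -m pendant '85 -15 -45 10 0.1; 85 -30 -90 20 0.2; 85 -45 -135 20 0.3; 85 -60 -180 20 0.35; 85 -75 -225 20 0.35; 85 -90 -270 20 0.35; 85 -105 -315 20 0.35; 85 -120 -360 20 0.35; 85 -135 -405 20 0.35; 85 -150 -427 20 0.35; 85 -150 -427 20 0.35; 85 -150 -427 20 0.35'
python3 - <<'E'
from h import *
st=arm.observe();im=arm.snapshot('wrist');np.save('w7.npy',cam('wrist',st)[2]);s=arm.snapshot('side')[140:260,300:460]
cv2.imwrite('pics/w7.png',np.hstack([cv2.resize(im,(480,300)),cv2.resize(s,(320,240)).__class__ and cv2.copyMakeBorder(cv2.resize(s,(320,240)),0,60,0,0,0)]))
E
```

```text
time: 12.7
position: [0.6542, 0.0222, 0.2169]
tcp_rot: [0.003, -0.008, 1.0, 0.0]
ft_force: [0.2, 0.8, 1.1]
finger_gap: 0.0851
gripper_force: 0.0
time: 13.9
position: [0.5022, -0.4053, 0.2317]
tcp_rot: [-0.0, -0.181, 0.983, 0.001]
ft_force: [-0.6, 0.6, -0.1]
finger_gap: 0.0853
gripper_force: 0.0
```

View pics/w7.png

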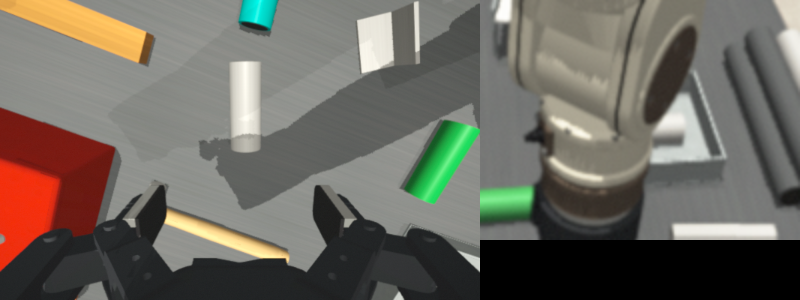

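Tube A's ends are at (245,62) and (246,151) in the left picture. The crushed tube is visible in the bin at (665,130).

```bash
python3 - <<'E'
from h import *
st=arm.observe();c=cam('wrist',st);c=(c[0],c[1],np.load('w7.npy'))
p=toplane(c,np.array([(245,62),(246,151)])/.75,.03)[:,:2];d=p[1]-p[0];m=p.mean(0)
q=st['tcp_rot'];cl=2*np.arctan2(q[2],q[1])-np.pi/2
print(p.round(3),m,np.hypot(*d),'shift mm',(m-st['position'][:2])*1000,'turn',np.arctan2(d[1],d[0])+np.pi/2-cl,st['position'],cl)
E
```

```text
[[ 0.42  -0.428]
 [ 0.534 -0.382]] [ 0.47685238 -0.40519911] 0.12270543589397011 shift mm [-26.37007164  -1.32897078] turn 0.016081916567600052 [ 0.50322246 -0.40387014  0.23210689] 1.9381642140921262
```

```bash
python3 -m pendant '85 -26 -1 -45 0.015; 85 -26 -1 -90 0.015; 85 -26 -1 -135 0.015; 85 -26 -1 -180 0.015; 85 -26 -1 -205 0.015; 85 -26 -1 -222 0.015; 85 -26 -1 -222 0.015; 30 -26 -1 -222 0.015; 30 -26 -1 -222 0.015; 30 -26 -1 -222 0.015; 30 -26 -1 -222 0.015; 30 -26 -1 -222 0.015' 40
python3 -m pendant '30 0 0 20 0; 30 0 0 60 0; 30 0 0 105 0; 30 0 0 150 0; 30 0 0 190 0; 30 5 45 190 -0.1; 30 10 90 190 -0.2; 30 15 135 190 -0.3; 30 20 180 190 -0.4; 30 25 225 190 -0.5; 30 30 270 190 -0.54; 30 30 270 190 -0.54' 40; python3 -c "
from h import *
print(arm.observe()['q'],2*np.arctan2(*arm.observe()['tcp_rot'][[2,1]])-np.pi/2)"
```

```text
time: 15.2
position: [0.4781, -0.4066, 0.0124]
tcp_rot: [0.002, -0.19, 0.982, -0.001]
ft_force: [0.5, 1.4, 5.6]
finger_gap: 0.0429
gripper_force: 41.6
time: 16.4
position: [0.5061, -0.1305, 0.1997]
tcp_rot: [-0.001, 0.076, 0.997, 0.001]
ft_force: [0.5, -1.1, -3.8]
finger_gap: 0.0425
gripper_force: 42.2
[-0.25365171  0.30277834  0.00570448  1.27630014  0.00238186 -0.10162912] 1.418770663226944
```

```bash
python3 -m pendant '30 5 48 0 -0.01; 30 9 96 0 -0.01; 30 13 144 0 -0.01; 30 17 192 0 -0.01; 30 21 240 0 -0.01; 30 25 288 0 -0.01; 30 29 336 0 -0.01; 30 33 382 0 -0.01; 30 33 386 -40 -0.01; 30 33 386 -80 -0.01; 30 33 386 -102 -0.01; 30 33 386 -108 -0.01' 40; python3 -m pendant '30 0 0 0 0; 30 0 0 -2 0; 30 0 0 -3 0; 30 0 0 -3 0; 30 0 0 -3 0' 40
```

```text
time: 17.6
position: [0.5367, 0.2483, 0.0878]
tcp_rot: [-0.004, 0.084, 0.996, -0.002]
ft_force: [0.1, -0.9, -3.9]
finger_gap: 0.0429
gripper_force: 42.5
time: 18.1
position: [0.5402, 0.2503, 0.0904]
tcp_rot: [0.001, 0.084, 0.996, 0.0]
ft_force: [0.4, 0.1, -3.8]
finger_gap: 0.0428
gripper_force: 42.5
```

```bash
python3 -m pendant '30 0 0 -2 0; 30 0 0 -3 0; 30 0 0 -3 0; 30 0 0 -3 0' 40; python3 -m pendant '30 0 0 -2 0; 30 0 0 -3 0; 30 0 0 -3 0; 30 0 0 -3 0' 40
```

```text
time: 18.5
position: [0.5396, 0.2502, 0.0862]
tcp_rot: [-0.0, 0.084, 0.996, -0.0]
ft_force: [0.1, 0.4, -2.9]
finger_gap: 0.0427
gripper_force: 42.5
time: 18.9
position: [0.5399, 0.2503, 0.0853]
tcp_rot: [0.001, 0.084, 0.996, 0.0]
ft_force: [-2.8, -1.2, 6.6]
finger_gap: 0.0424
gripper_force: 43.8
```

```bash
python3 -m pendant '85 0 0 0 0; 85 0 0 0 0; 85 0 0 10 0; 85 0 0 50 0; 85 0 0 95 0; 85 0 0 140 0; 85 0 0 160 0; 85 0 0 160 0; 85 0 0 160 0; 85 0 0 160 0; 85 0 0 160 0; 85 0 0 160 0' 40; python3 -m pendant '85 0 0 0 0; 85 0 0 0 0; 85 0 0 0 0; 85 0 0 0 0; 85 0 0 0 0; 85 0 0 0 0; 85 0 0 0 0; 85 0 0 0 0; 85 0 0 0 0; 85 0 0 0 0'
python3 - <<'E'
from h import *
im=arm.snapshot('wrist');s=arm.snapshot('side')[80:240,280:480]
cv2.imwrite('pics/w8.png',np.hstack([cv2.resize(im,(480,300)),cv2.copyMakeBorder(cv2.resize(s,(320,256)),0,44,0,0,0)]))
E
```

```text
time: 20.1
position: [0.5391, 0.2499, 0.2418]
tcp_rot: [-0.001, 0.084, 0.996, -0.001]
ft_force: [-0.3, 0.3, 0.3]
finger_gap: 0.0848
gripper_force: 0.0
time: 21.1
position: [0.5397, 0.2502, 0.2433]
tcp_rot: [0.0, 0.084, 0.996, 0.0]
ft_force: [-0.5, 0.0, 1.0]
finger_gap: 0.0847
gripper_force: 0.0
```

View pics/w8.png

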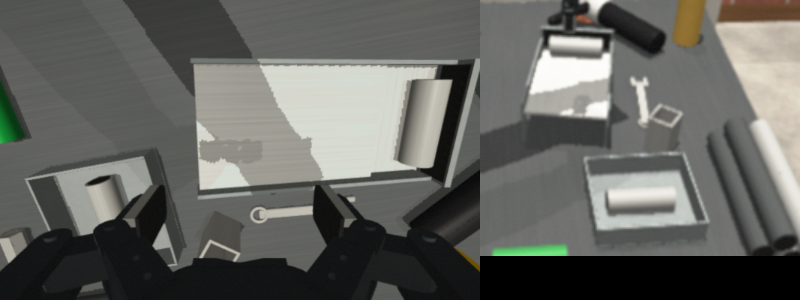

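The round tube is in the pocket at (425,122), and the crushed tube lies on the bin floor at (642,200). I'll wait briefly for it to settle, then hand in.

```bash
python3 -m pendant '85 0 0 0 0; 85 0 0 0 0; 85 0 0 0 0; 85 0 0 0 0; 85 0 0 0 0; 85 0 0 0 0; 85 0 0 0 0; 85 0 0 0 0; 85 0 0 0 0; 85 0 0 0 0; 85 0 0 0 0; 85 0 0 0 0'; python3 -c "
from cell import arm
print(arm.close_job())"
```

```text
time: 22.4
position: [0.5397, 0.2502, 0.2433]
tcp_rot: [0.0, 0.084, 0.996, -0.0]
ft_force: [-0.3, -0.3, 0.0]
finger_gap: 0.0849
gripper_force: 0.0
the job is handed in; nothing more can be done
None
```

The job is handed in at about 22 s: the round tube rolled into the catch pocket by itself, and the crushed one stayed put on the ramp and now lies on the scrap bin's floor (both seen in the last pictures; no verdict was returned).

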